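# Lock a T-foot lamp into the bayonet socket

## Task

Fit the small lamp from its wooden stand into the black bayonet socket: pass its T-foot through the slot, press it gently down against the spring contact until it will turn, give it a quarter turn clockwise (seen from above), then let the spring lift it into its lock and let go. The depth of the spring contact is not known, so feel for it and never ram the lamp hard against the socket; leave everything else on the bench where it is.

Things in the scene. Friction and masses are not known exactly. Their poses are not given: they have to be found in the camera images.
- lamp_grip (a point): centre of the lamp's tan bakelite grip block, 34 mm (x) x 20 mm (y) x 44 mm high, glass dome 12 mm high on top. The lamp starts upright in a fixed dark wooden stand, a block 80 x 64 x 48 mm high, on which the grip block's underside rests. Axes: x along the T-foot and the long side of the grip block, z up. Same under a half turn about z.
- lamp_foot (a point): centre of the underside of the lamp's steel T-foot bar, 64 mm below the centre of the grip block; bar 28 mm long (x) x 9 mm (y) x 8 mm high, with a round stem 8 mm thick and 34 mm long from it up to the grip block
- lamp: the same lamp, 50 to 100 g; origin at the centre of the underside of its T-foot
- socket_mouth (a point): centre of the slot in the socket's top face, 70 mm above the bench. Slot 31 mm long (x) and 12 mm wide (y) with 1.5 mm bevels, in a 5 mm steel face plate 50 x 50 mm; z up. Inside sits a spring contact at an unseen depth that differs each time: the T-foot's underside meets it 15 to 33 mm below the mouth. The grip block stays clear above the socket.
- socket: fixed black round barrel 72 mm across on a steel foot plate; origin on the bench under the slot. Its contact pushes up with 1.5 N at first touch, 3 N more per mm, and is solid after 6 mm (19 N). Only 3.5 mm or more down (pushed with 13 to 19 N) can the foot turn, clockwise only, to a stop just past 90 degrees. Released there, the spring lifts it 2 mm or more into a groove and holds it with about 4.5 N.
- housing: bystander: brass lamp housing, bell shape, 96 mm across, 100 mm high; origin at underside
- bulb: bystander: clear glass bulb standing on its brass cap, 58 mm across, 89 mm high; origin at underside
- heatsink: bystander: finned copper heat-sink block 90 x 70 x 46 mm; origin at underside
- knob_a: bystander: round tan bakelite knob 40 mm across, 23 mm high; origin at underside
- knob_b: bystander: another such knob; origin at underside
- driver: bystander: screwdriver lying on the bench; origin at underside
- jar: bystander: amber glass jar 54 mm across, 60 mm high; origin at underside
Mind the look-alikes: they are no part of the job. There is more than one size of the lamp; the job needs the smallest.

How it is judged:
By the outcome, as a careful person would: the job done as asked, in the order asked, and still so for the second after the job is handed in, with the robot touching nothing.
It also fails if it takes over 48 s, if anything falls off the work surface, if the arm or the gripper's body presses on something with over 40 N, if the wrist force passes 120 N, or if a joint passes its speed limit or range.

## Robot

A 6-joint arm with a two-finger parallel gripper is mounted at the origin on the work surface. World frame = base frame: x ahead of the robot, y to its left, z up, the work surface at z = 0. Lengths are in m, angles in degrees, forces in N, time in s.
With the tool pointing down it reaches from about 0.3 to 0.875 m from the base axis. Payload 6.4 kg.
Tool frame: the origin (TCP) lies on the centre line of the jaws, within the pads' length; the fingertips stand tip_reach ahead of it and the grasp point (between the pads) is the TCP (tip_reach is the distance from the TCP to the fingertips, in m); x points along the fingers, z is the direction in which the jaws open and shut, and the axes are right-handed (so a half turn about x gives the same grasp; the last joint's range is limited). The gripper opens to 88 mm and grips with 3 to 60 N. Pads are 18 mm wide; open, the fingers measure 123 mm over their backs; the gripper's body (75 mm by 187 mm) begins 45 mm behind the grasp point.
Start: joints at [59.284, 10.359, 92.074, -0, 77.567, -11.82], TCP at [0.186, 0.544, 0.258] pointing down, gripper open.
Joint ranges: [-171.53, 171.53], [-51.25, 118.39], [17.06, 147.69], [-65.23, 245.23], [0, 150.52], [-178.68, 178.68]. Speed limits (degrees/s): [147.25, 147.25, 172.46, 180, 180, 180].

## Interface

Orientations are given as a 3x3 rotation matrix whose columns are the frame's x, y, z axes.
In Python, from workcell import move_ptp, line_to, move_joints, let_go, clamp, wait, inverse_kinematics, snapshot, IKError, finish_job, read_time, read_q, read_joint_velocities, read_joint_efforts, read_ee_pos, read_tcp_rot, read_force, read_wrist_torque, read_finger_gap, tip_reach gives the robot as it stands. Calls block until the motion is done:
- move_ptp(position, orientation): joint-space move of the TCP to a pose.
- line_to(position, max_speed=0.15, attitude=None): straight line of the TCP; attitude=None keeps the orientation; max_speed is the mean speed in m/s.
- move_joints(angles): joint-space move.
- let_go() and clamp(): open the fingers fully, or close them until they stop; the grip force is fixed at half the most.
- wait(seconds).
- inverse_kinematics(position, orientation): joint angles nearest the present ones, or None.
- snapshot(name): name is "scene" or "top" or "wrist"; returns a dict with "color" (384x512x3 uint8, red, green, blue), "z_map" (384x512 float32, m along the optical axis (not along the pixel's ray), 0 where there is no reading), "fx", "fy", "cx", "cy" (pixels), "view" (4x4, takes a point from world to camera coordinates); the wrist camera has in their place "tool_from_camera" (4x4, takes a point from camera to tool coordinates, whose origin is the TCP and whose axes are the tool frame's). Camera axes: x right, y up, looking along -z (the intrinsics and any distortion apply to the point x, -y, -z); pixel columns grow to the right and rows downward; lengths in m; the calibration is good to about 2 mm. The wrist camera is an equidistant fisheye: a pixel r from the principal point sees the ray r / f radians off the axis. A picture is of the moment at which its call begins: read the wrist's pose just before it.
A pose or a line that the arm cannot do raises IKError and nothing moves.
- finish_job(): hands the job in, once; it reports no verdict.
Readings, each from a call of its own:
- read_time(): time.
- read_q(): joint angles.
- read_joint_velocities(): joint speeds.
- read_joint_efforts(): joint torques, N m.
- read_ee_pos(): TCP position.
- read_tcp_rot(): TCP orientation.
- read_force(): force on the tool from outside, world axes, zero at the start.
- read_wrist_torque(): the same for the moment, N m.
- read_finger_gap(): opening from 0.0 (shut) to 1.0 (fully open).
Only numpy, scipy, OpenCV 4.12 (cv2) and the standard library are available. Lean on these libraries where they do the work, as an engineer would, in place of code of your own. Each camera call takes 0.05 s, during which the arm holds its last target.

## Working session

There is one attempt and no reset: what is moved stays moved. The work goes in short steps, each a Python script; the robot and the scene stay as the last script left them, time stands still between calls to the robot, and variables do not carry over. Pictures are saved under pics/ and viewed, and the job is handed in when it is done.

```bash
ls; mkdir -p pics; python3 - <<'E'
from workcell import *
import cv2, numpy as np, pickle
print(read_time(), tip_reach if not callable(tip_reach) else tip_reach())
d={}
d['pos']=read_ee_pos(); d['rot']=read_tcp_rot()
for n in("scene","top","wrist"):
    s=snapshot(n); d[n]=s
    cv2.imwrite(f"pics/{n}0.png",s["color"][:,:,::-1])
    print(n,s["fx"],s["cx"],s["cy"],[k for k in s],s.get("view"),s.get("tool_from_camera"))
pickle.dump(d,open("s0.pkl","wb"))
print(d['rot'],read_time())
E
```

```text
pics
0.0 0.019
scene 373.072360284775 254.92571466512214 194.77797624118347 ['color', 'z_map', 'fx', 'fy', 'cx', 'cy', 'view'] [[-0.79946803  0.60052442  0.01487556  0.46459594]
 [-0.50188411 -0.68134785  0.53280151  0.26013986]
 [ 0.33009575  0.41849197  0.84610949 -1.12136494]
 [ 0.          0.          0.          1.        ]] None
top 457.08433030072337 254.305298352134 193.9319397895036 ['color', 'z_map', 'fx', 'fy', 'cx', 'cy', 'view'] [[-0.01166058 -0.99966469  0.02311989 -0.00356201]
 [ 0.99540392 -0.00940676  0.09530245 -0.57681323]
 [-0.09505301  0.02412491  0.99517984 -1.22025533]
 [ 0.          0.          0.          1.        ]] None
wrist 297.3186396354542 249.50183195865984 190.73040219961075 ['color', 'z_map', 'fx', 'fy', 'cx', 'cy', 'tool_from_camera'] None [[ 8.07918856e-04  3.10715494e-01 -9.50502619e-01 -1.27915661e-01]
 [-2.86618992e-04  9.50502962e-01  3.10715362e-01  8.09282777e-02]
 [ 9.99999633e-01  2.13993024e-05  8.56986228e-04  2.88174659e-04]
 [ 0.00000000e+00  0.00000000e+00  0.00000000e+00  1.00000000e+00]]
[[-8.86483044e-04 -9.46108866e-01  3.23847539e-01]
 [-1.49261158e-03  3.23848557e-01  9.46107755e-01]
 [-9.99998493e-01  3.55329897e-04 -1.69925930e-03]] 0.15
```

View pics/scene0.png

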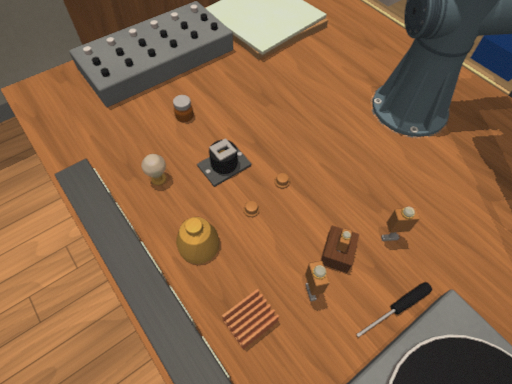

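View pics/top0.png

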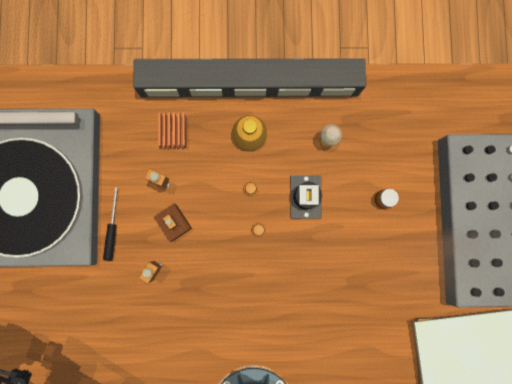

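View pics/wrist0.png

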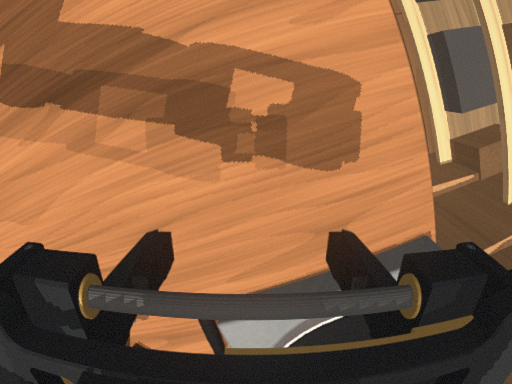

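The stand lamp is at about top (170,221) with the two look-alikes at (157,180) and (150,271). The socket is at about (307,196). Next I'll zoom in and compute positions.

```bash
cat > h.py <<'E'
import numpy as np, cv2, pickle
def ray(s,u,v,T=None):
    """world origin, direction for static cams"""
    c=np.array([(u-s['cx'])/s['fx'],-(v-s['cy'])/s['fy'],-1.])
    V=np.asarray(s['view']);R=V[:3,:3];t=V[:3,3]
    return -R.T@t, R.T@c
def onplane(o,d,z): return o+d*(z-o[2])/d[2]
def wray(s,pos,rot,u,v):
    x=(u-s['cx'])/s['fx'];y=(v-s['cy'])/s['fy'];r=np.hypot(x,y)
    k=np.sin(r)/r if r>1e-9 else 1.
    c=np.array([x*k,-y*k,-np.cos(r)])
    T=np.asarray(s['tool_from_camera'])
    rot=np.asarray(rot)
    return np.asarray(pos)+rot@T[:3,3], rot@T[:3,:3]@c
def wproj(s,pos,rot,P):
    T=np.asarray(s['tool_from_camera']);rot=np.asarray(rot)
    c=T[:3,:3].T@(rot.T@(np.asarray(P)-pos)-T[:3,3])
    p=np.array([c[0],-c[1],-c[2]]);th=np.arctan2(np.hypot(p[0],p[1]),p[2])
    n=np.hypot(p[0],p[1]);return s['cx']+s['fx']*th*p[0]/n, s['cy']+s['fy']*th*p[1]/n
def crop(im,u0,u1,v0,v1,k): return cv2.resize(im[v0:v1,u0:u1,::-1],None,fx=k,fy=k,interpolation=cv2.INTER_CUBIC)
E
python3 - <<'E'
from h import *
d=pickle.load(open('s0.pkl','rb'))
t=d['top'];a=crop(t['color'],130,220,160,290,4.5);b=crop(t['color'],270,340,160,230,5.8)
h=max(a.shape[0],b.shape[0])
f=np.zeros((h,a.shape[1]+b.shape[1],3),np.uint8);f[:a.shape[0],:a.shape[1]]=a;f[:b.shape[0],a.shape[1]:]=b
cv2.imwrite('pics/topz.png',f)
s=d['scene'];cv2.imwrite('pics/scz.png',crop(s['color'],290,430,190,310,5))
for (u,v) in [(170,221),(165,226),(307,196),(298,186)]:
    print(u,v,t['z_map'][v,u],[onplane(*ray(t,u,v),z).round(4) for z in (0.07,0.1)], (lambda o,dd:o+dd*t['z_map'][v,u])(*ray(t,u,v)))
E
```

```text
170 221 1.1615443 [array([0.5038, 0.2124, 0.07  ]), array([0.5026, 0.2076, 0.1   ])] [0.50256877 0.20724178 0.10197352]
165 226 1.2094702 [array([0.4909, 0.2253, 0.07  ]), array([0.4901, 0.2201, 0.1   ])] [0.49138707 0.22829911 0.05223709]
307 196 1.2278217 [array([ 0.5659, -0.1478,  0.07  ]), array([ 0.5632, -0.1436,  0.1   ])] [ 0.56765958 -0.15061829  0.05026732]
298 186 1.217212 [array([ 0.5927, -0.1246,  0.07  ]), array([ 0.5893, -0.1209,  0.1   ])] [ 0.59350013 -0.12543166  0.06278601]
```

View pics/topz.png

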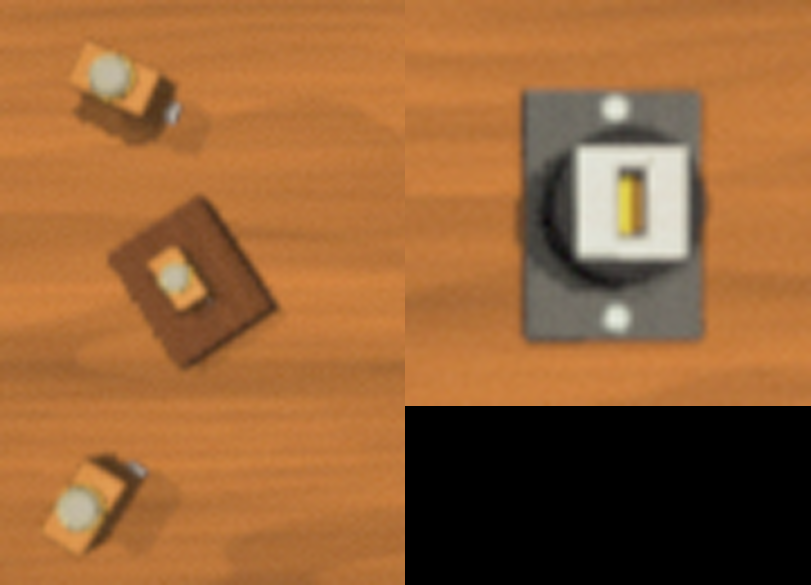

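View pics/scz.png

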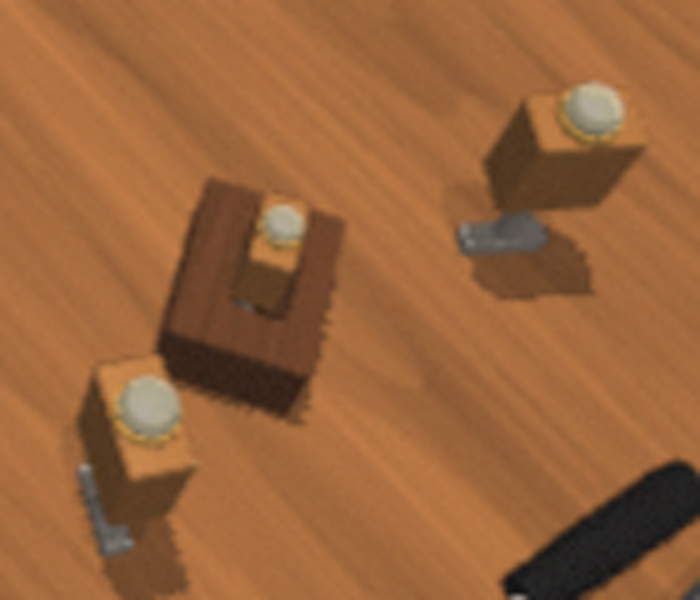

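Lamp is at about (0.502, 0.209) with long axis near 32°, and the slot is near (0.568, -0.153), along x. Next I'll move above the lamp and view it with the wrist camera.

```bash
cat >> h.py <<'E'
def R(phi):
    """tool down, jaw axis (tool z) at world yaw phi deg"""
    p=np.radians(phi);z=np.array([np.cos(p),np.sin(p),0]);x=np.array([0,0,-1.]);return np.column_stack([x,np.cross(z,x),z])
E
python3 - <<'E'
from workcell import *
from h import *
t0=read_time()
print(inverse_kinematics([0.502,0.209,0.20],R(122.5)))
move_ptp([0.502,0.209,0.20],R(122.5))
d=dict(pos=np.array(read_ee_pos()),rot=np.array(read_tcp_rot()));d['wrist']=snapshot('wrist')
pickle.dump(d,open('s1.pkl','wb'))
print(read_time()-t0,read_time(),read_q(),d['pos'],read_force())
cv2.imwrite('pics/w1.png',d['wrist']['color'][:,:,::-1])
E
```

```text
[ 1.00921285e+01  9.80469586e+00  9.97437871e+01 -2.54444375e-14
  7.04515171e+01 -1.12407871e+02]
1.75 1.9 [ 1.01702622e+01  9.79422450e+00  9.97400179e+01  1.16818112e-02
  7.04568101e+01 -1.12376224e+02] [0.50180107 0.20958776 0.20011435] [-0.05978354  0.6214093  -0.3121541 ]
```

View pics/w1.png

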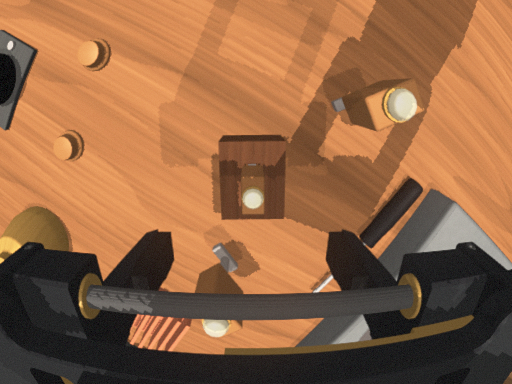

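```bash
python3 - <<'E'
from h import *
d=pickle.load(open('s1.pkl','rb'));w=d['wrist']
cv2.imwrite('pics/w1z.png',crop(w['color'],205,305,125,225,6))
t=pickle.load(open('s0.pkl','rb'))['top']
for u,v in[(155,176),(148,272)]:
    o,r=ray(t,u,v);print((o+r*t['z_map'][v,u]).round(3), t['z_map'][v-2:v+3,u-2:u+3].min())
E
```

```text
[0.613 0.24  0.136] 1.1339667
[0.378 0.255 0.136] 0.0
```

View pics/w1z.png

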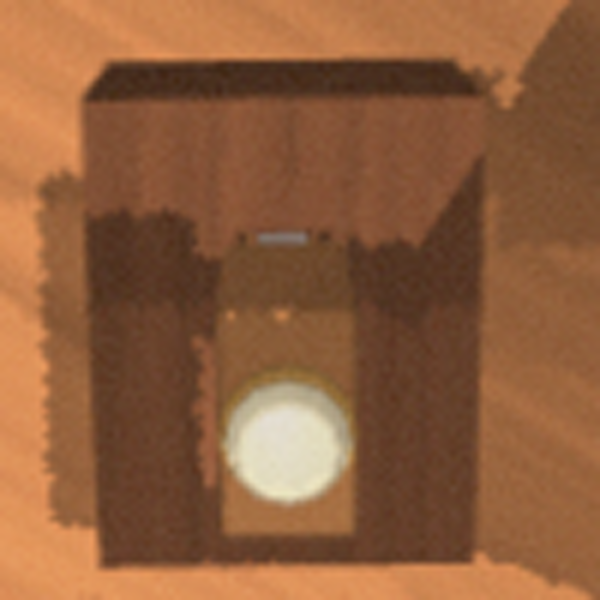

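```bash
python3 - <<'E'
from h import *
d=pickle.load(open('s1.pkl','rb'));w=d['wrist'];P=d['pos'];Q=d['rot']
def g(x,y,z): return onplane(*wray(w,P,Q,205+(x+.5)/6-.5,125+(y+.5)/6-.5),z)
L=[g(x,y,.092) for x,y in[(220,303),(354,303),(355,536),(222,536)]]
S=[g(x,y,.048) for x,y in[(85,98),(487,97),(473,563),(100,566)]]
for n,A in(('lamp',L),('stand',S)):
    A=np.array(A)[:,:2]; c=A.mean(0); e=np.roll(A,-1,0)-A
    print(n,c.round(4),np.linalg.norm(e,axis=1).round(4),np.degrees(np.arctan2(e[:,1],e[:,0])).round(1),'tool',(Q.T@(np.append(c,.07)-P)).round(4))
print('dome',g(288,440,.1))
for (x,y,z) in[(287,240,.05)]: print(g(x,y,z))
for nm,px in(('lamp',(280,360)),('stand',(150,260))):
    u,v=int(205+px[0]/6),int(125+px[1]/6); z=w['z_map'][v,u]; 
    o,r=wray(w,P,Q,u,v); # z along optical axis
    T=w['tool_from_camera'];ax=Q@(-np.array(T)[:3,2]); print(nm,(o+r*z/(r@ax)).round(4))
E
```

```text
lamp [0.5004 0.2119] [0.0184 0.0345 0.019  0.0345] [ 122.5   33.6  -57.5 -147.5] tool [ 0.1301 -0.      0.0027]
stand [0.501  0.2125] [0.0638 0.08   0.064  0.0803] [ 122.7   32.8  -57.  -147.4] tool [ 0.1301 -0.0008  0.0029]
dome [0.50027463 0.21177798 0.1       ]
[0.4864793  0.20327344 0.05      ]
lamp [0.4936 0.206  0.0926]
stand [0.5013 0.187  0.0483]
```

```bash
python3 - <<'E'
from workcell import *
from h import *
line_to([0.5005,0.212,0.12],0.15,R(122.7))
line_to([0.5005,0.212,0.071],0.08)
f0=read_force();print(read_time(),read_ee_pos(),f0)
clamp();print(read_time(),read_finger_gap(),read_ee_pos(),read_force())
E
```

```text
3.3417 [0.50060613 0.21202606 0.07095252] [ 0.0577997  -0.20764027 -0.67775621]
4.375 0.2259417016498804 [0.50049492 0.21200573 0.07100444] [ 0.05180403 -0.68728188  0.83716118]
```

```bash
python3 - <<'E'
from workcell import *
from h import *
line_to([0.5005,0.212,0.20],0.15)
print(read_time(),read_force(),read_finger_gap())
move_ptp([0.583,-0.153,0.20],R(90))
wait(0.15)
d=dict(pos=np.array(read_ee_pos()),rot=np.array(read_tcp_rot()));d['wrist']=snapshot('wrist')
pickle.dump(d,open('s2.pkl','wb'))
print(read_time(),read_q(),d['pos'],read_force(),read_wrist_torque())
cv2.imwrite('pics/w2.png',d['wrist']['color'][:,:,::-1])
cv2.imwrite('pics/w2z.png',crop(d['wrist']['color'],200,300,120,240,5))
E
```

```text
5.3833 [-0.26954748 -0.4768318  -1.49124403] 0.22378628389752875
6.9833 [-2.58605644e+01  1.69678901e+01  9.09907803e+01  7.83890302e-03
  7.20375758e+01 -1.15975145e+02] [ 0.58317421 -0.15157459  0.20005744] [ 0.20941085  0.18077198 -0.21900076] [-0.02352406 -0.00512677 -0.02201945]
```

View pics/w2.png

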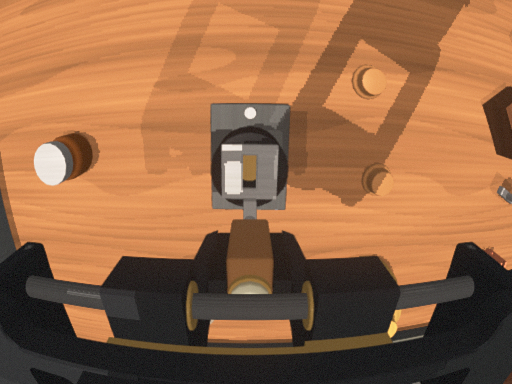

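View pics/w2z.png

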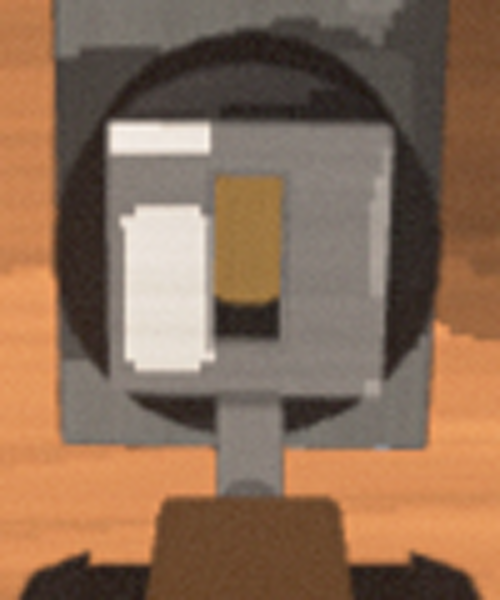

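```bash
python3 - <<'E'
from workcell import *
from h import *
d=pickle.load(open('s2.pkl','rb'));w=d['wrist'];P=d['pos'];Q=d['rot']
print('now',read_ee_pos(),read_time(), 'rot yaw',np.degrees(np.arctan2(Q[1,2],Q[0,2])),Q[2,:])
def g(x,y,z): return onplane(*wray(w,P,Q,200+(x+.5)/5-.5,120+(y+.5)/5-.5),z)
for n,A in(('plate',[(108,122),(392,125),(385,397),(112,393)]),('slot',[(214,175),(283,175),(280,340),(215,338)])):
    A=np.array([g(x,y,.07) for x,y in A])[:,:2]; c=A.mean(0); e=np.roll(A,-1,0)-A
    print(n,c.round(4),np.linalg.norm(e,axis=1).round(4),np.degrees(np.arctan2(e[:,1],e[:,0])).round(1))
for zz in(-.065,-.057):
    a=[g(x,400,P[2]+zz) for x in(218,283)]
    print('bar',zz,[(Q.T@(q-P)).round(4) for q in a])
a=[g(x,498,P[2]-.001-.022) for x in(160,342)];print('grip bottom edge',[(Q.T@(q-P)).round(4) for q in a])
cv2.imwrite('pics/w2y.png',crop(w['color'],220,285,180,310,4.5))
E
```

```text
now [ 0.58319029 -0.1517343   0.20007987] 6.9833 rot yaw 90.1239937281253 [-9.99999989e-01 -3.06097480e-05  1.45069225e-04]
plate [ 0.569  -0.1515] [0.0499 0.0506 0.0504 0.0504] [ 8.950e+01  1.000e-01 -9.080e+01  1.795e+02]
slot [ 0.5682 -0.1518] [0.0122 0.0305 0.0118 0.0302] [  90.1   -0.6  -91.7 -179.9]
bar -0.065 [array([ 0.065 ,  0.0114, -0.0042]), array([0.065 , 0.0114, 0.0048])]
bar -0.057 [array([ 0.057 ,  0.0143, -0.004 ]), array([0.057 , 0.0143, 0.0046])]
grip bottom edge [array([ 0.023 ,  0.015 , -0.0097]), array([0.023 , 0.015 , 0.0104])]
```

View pics/w2y.png

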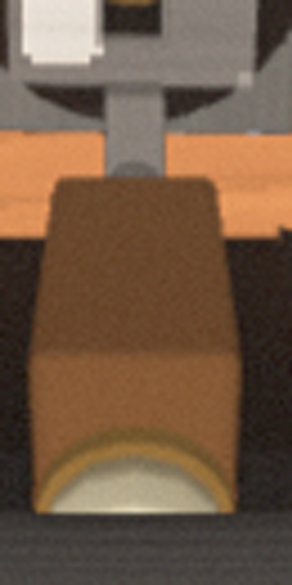

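```bash
python3 - <<'E'
from h import *
d=pickle.load(open('s2.pkl','rb'));w=d['wrist'];P=d['pos'];Q=d['rot']
def g(x,y,z): return Q.T@(onplane(*wray(w,P,Q,220+(x+.5)/4.5-.5,180+(y+.5)/4.5-.5),P[2]+z)-P)
for x,y,z in[(30,352,.021),(240,352,.021),(55,178,-.023),(215,178,-.023),(105,88,-.065),(165,88,-.065),(134,163,-.057)]: print((x,y),g(x,y,z).round(4))
T=np.array(w['tool_from_camera'])
# expected pixel of points for centred lamp
for p in [(-.021,.017,0),(.023,.017,0),(.065,.014,0),(.019,.0,.03)]: 
    u,v=wproj(w,P,Q,P+Q@np.array(p));print(p,u,v,'zoom v',(v-180)*4.5)
E
```

```text
(30, 352) [-0.021   0.0165 -0.0094]
(240, 352) [-0.021   0.0165  0.01  ]
(55, 178) [ 0.023   0.015  -0.0096]
(215, 178) [0.023  0.015  0.0101]
(105, 88) [ 0.065   0.0117 -0.0044]
(165, 88) [0.065  0.0117 0.0048]
(134, 163) [0.057  0.0026 0.0001]
(-0.021, 0.017, 0) 248.90327856919765 256.88023764196885 zoom v 345.9610693888598
(0.023, 0.017, 0) 249.13214077808618 215.82991392414806 zoom v 161.23461265866626
(0.065, 0.014, 0) 249.26941368909422 196.01713296276054 zoom v 72.07709833242244
(0.019, 0.0, 0.03) 302.10541282505346 245.84454043376593 zoom v 296.3004319519467
```

```bash
python3 - <<'E'
from workcell import *
from h import *
line_to([0.5665,-0.152,0.15],0.12,R(90))
line_to([0.5665,-0.152,0.138],0.06)
wait(0.2)
d=dict(pos=np.array(read_ee_pos()),rot=np.array(read_tcp_rot()));d['wrist']=snapshot('wrist');d['scene']=snapshot('scene')
pickle.dump(d,open('s3.pkl','wb'))
print(read_time(),d['pos'],read_force())
a=crop(d['wrist']['color'],200,300,150,250,5);b=crop(d['scene']['color'],180,260,110,190,5)
f=np.zeros((500,800,3),np.uint8);f[:,:500]=a;f[:400,500:]=b[:, :300];cv2.imwrite('pics/w3.png',f)
cv2.imwrite('pics/s3.png',b)
E
```

```text
8.225 [ 0.56667609 -0.1520896   0.13825486] [-0.09491451 -0.19151275 -0.81996627]
```

View pics/w3.png

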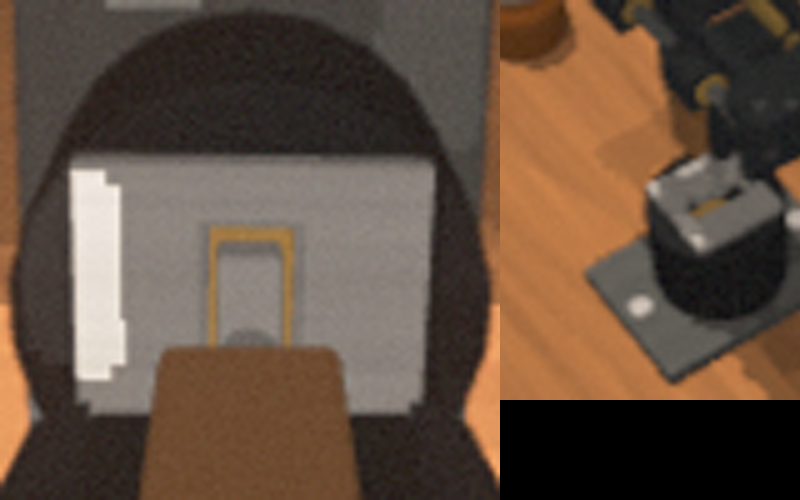

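View pics/s3.png

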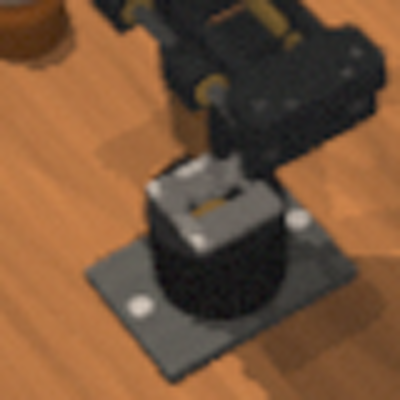

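```bash
python3 - <<'E'
from h import *
d=pickle.load(open('s3.pkl','rb'));w=d['wrist'];P=d['pos'];Q=d['rot']
def g(x,y,z): return onplane(*wray(w,P,Q,200+(x+.5)/5-.5,150+(y+.5)/5-.5),z)
for n,x,y,z in[('slot end L',210,228,.07),('slot end R',292,228,.07),('plate L',70,158,.07),('plate R',435,158,.07),('bar low',217,240,P[2]-.065),('bar low',283,240,P[2]-.065),('bar top',217,253,P[2]-.057),('bar top',283,253,P[2]-.057)]: print(n,g(x,y,z).round(4))
cv2.imwrite('pics/w3z.png',cv2.resize(w['color'][190:222,236:264,::-1],None,fx=18,fy=18,interpolation=cv2.INTER_NEAREST))
E
```

```text
slot end L [ 0.5532 -0.1575  0.07  ]
slot end R [ 0.5532 -0.146   0.07  ]
plate L [ 0.543  -0.1767  0.07  ]
plate R [ 0.543  -0.1263  0.07  ]
bar low [ 0.5539 -0.1564  0.0733]
bar low [ 0.5539 -0.1473  0.0733]
bar top [ 0.5529 -0.1562  0.0813]
bar top [ 0.5529 -0.1475  0.0813]
```

View pics/w3z.png

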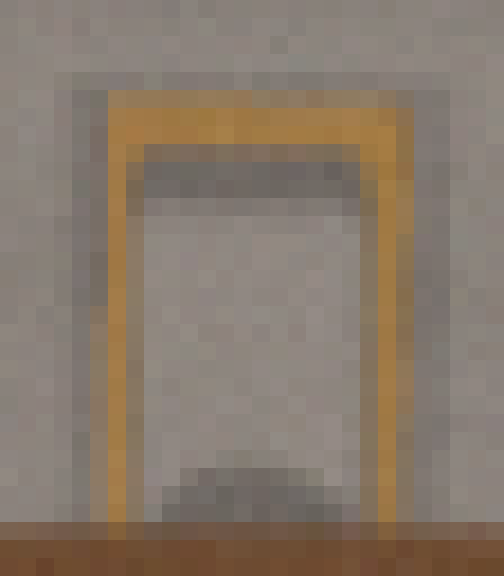

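The bar sits concentric in the slot sideways, and it needs +0.9 mm in x. Next I'll feel downward in small steps.

```bash
python3 - <<'E'
from workcell import *
from h import *
def F(n=4):
    a=[]
    for _ in range(n): a.append(read_force()); wait(0.01)
    return np.mean(a,0)
X,Y=.5676,-.152
line_to([X,Y,0.1375],0.05); wait(.1)
b=F(6); print('base',b.round(2),read_time())
z=.1375; pressing=False
log=[]
while z>.0955:
    fz=(F()-b)
    st=.002 if fz[2]<1.0 else .0008
    if z<.1375 and z>.122 and (fz[2]>4 or np.hypot(fz[0],fz[1])>6): print('early contact');break
    if fz[2]>14.5: print('pressed');break
    if fz[2]>10: st=.0005
    z-=st
    line_to([X,Y,z],0.03)
    log.append((round(read_time(),2),round(z,4),round(read_ee_pos()[2],4),fz.round(1).tolist()))
for l in log: print(*l)
print('end',F()-b,read_ee_pos(),read_wrist_torque(),read_time(),read_finger_gap()); np.save('b.npy',b)
E
```

```text
base [ 0.14 -0.12 -0.82] 8.625
pressed
8.91 0.1355 0.1352 [0.0, 0.6, 0.8]
9.19 0.1335 0.1333 [0.2, 0.4, 0.5]
9.47 0.1315 0.1313 [-0.4, 0.3, 0.6]
9.76 0.1295 0.1293 [-0.1, 0.3, 0.5]
10.04 0.1275 0.1273 [-0.1, 0.3, 0.1]
10.32 0.1255 0.1253 [-0.7, -0.1, 0.2]
10.61 0.1235 0.1233 [-0.0, 0.2, 0.4]
10.89 0.1215 0.1213 [-0.5, 0.0, 0.5]
11.18 0.1195 0.1193 [-0.3, 0.6, 0.3]
11.46 0.1175 0.1173 [-0.4, 0.4, 0.4]
11.74 0.1155 0.1159 [-0.1, 0.6, 0.4]
12.03 0.1147 0.1152 [-0.3, 0.2, 2.7]
12.31 0.1139 0.1144 [0.2, 0.1, 5.1]
12.59 0.1131 0.1139 [-0.5, 0.4, 6.8]
12.88 0.1123 0.1133 [-1.1, 0.6, 8.3]
13.16 0.1118 0.113 [-1.9, 0.9, 10.5]
13.44 0.1113 0.1126 [-2.0, 1.1, 11.4]
13.72 0.1108 0.1123 [-2.2, 1.0, 12.3]
14.01 0.1103 0.112 [-2.3, 1.6, 13.3]
14.29 0.1098 0.1116 [-3.6, 1.8, 14.3]
end [-3.72167697  1.4605631  15.29288822] [ 0.56821428 -0.15224745  0.11161706] [0.27988715 0.65829197 0.01286502] 14.3583 0.22210139013950045
```

```bash
python3 - <<'E'
from workcell import *
from h import *
b=np.load('b.npy')
def F(n=4):
    a=[];t=[]
    for _ in range(n): a.append(read_force()); t.append(read_wrist_torque()); wait(0.01)
    return np.mean(a,0)-b,np.mean(t,0)
C=np.array([.5680,-.152]); z=.1098
def tgt(phi,z): 
    o=R(phi)@np.array([0,-.0008,0]); return [C[0]-o[0],C[1]-o[1],z]
line_to(tgt(90,z),0.03,R(90))
phi=90
while True:
    f,t=F()
    Q=np.array(read_tcp_rot()); yaw=np.degrees(np.arctan2(Q[1,2],Q[0,2]))
    print(round(read_time(),2),phi,round(yaw,1),'z',round(read_ee_pos()[2],4),f.round(1),t.round(2))
    if abs(t[2])>0.6 or phi<=40 or np.hypot(f[0],f[1])>10: break
    if f[2]<14.3: z-=.0004
    if f[2]>17: z+=.0005
    phi-=5 if phi>80 else 10
    line_to(tgt(phi,z),0.05,R(phi))
E
```

```text
14.64 90 90.0 z 0.1117 [-2.6  2.5 14.8] [0.41 0.48 0.01]
14.93 85 85.0 z 0.1119 [-1.9  1.1 14.9] [ 0.25  0.36 -0.07]
15.21 80 80.0 z 0.1119 [-1.8  1.3 14.3] [ 0.17  0.28 -0.05]
15.57 70 70.0 z 0.112 [-1.1  0.4 13.6] [ 0.06  0.17 -0.07]
15.93 60 60.0 z 0.1118 [-0.7  0.4 14.5] [ 0.03  0.16 -0.06]
16.28 50 50.0 z 0.1118 [-0.4 -0.1 14. ] [-0.    0.14 -0.09]
16.64 40 40.0 z 0.1116 [-1.  -0.  15.3] [-0.02  0.16 -0.06]
```

```bash
python3 - <<'E'
from workcell import *
from h import *
b=np.load('b.npy')
def F(n=4):
    a=[];t=[]
    for _ in range(n): a.append(read_force()); t.append(read_wrist_torque()); wait(0.01)
    return np.mean(a,0)-b,np.mean(t,0)
C=np.array([.5680,-.152]); z=.1094
def tgt(phi,z): 
    o=R(phi)@np.array([0,-.0008,0]); return [C[0]-o[0],C[1]-o[1],z]
phi=40
while True:
    f,t=F()
    Q=np.array(read_tcp_rot()); yaw=np.degrees(np.arctan2(Q[1,2],Q[0,2]))
    print(round(read_time(),2),phi,round(yaw,1),'z',round(read_ee_pos()[2],4),f.round(1),t.round(2))
    if abs(t[2])>0.25 or phi<=-4 or np.hypot(f[0],f[1])>10: break
    if f[2]<14.3: z-=.0004
    if f[2]>17: z+=.0005
    phi-=10 if phi>10 else (5 if phi>0 else 1)
    line_to(tgt(phi,z),0.05,R(phi))
print(z)
E
```

```text
16.68 40 40.0 z 0.1116 [-0.9 -0.2 15.5] [-0.03  0.16 -0.03]
17.03 30 30.0 z 0.1119 [-0.  -0.  14.5] [-0.05  0.07 -0.04]
17.39 20 20.0 z 0.1119 [-0.6 -0.3 14.2] [-0.06  0.11 -0.03]
17.75 10 10.0 z 0.1116 [-0.4 -0.  15.6] [-0.07  0.17 -0.06]
18.03 5 5.0 z 0.1117 [-0.6  0.  15.6] [-0.07  0.16 -0.06]
18.32 0 -0.0 z 0.1116 [-0.8  0.1 15.3] [-0.09  0.16 -0.05]
18.6 -1 -1.0 z 0.1116 [-0.9 -0.2 15. ] [-0.08  0.16  0.02]
18.88 -2 -2.0 z 0.1116 [-0.7  0.2 15.5] [-0.07  0.17  0.04]
19.17 -3 -3.0 z 0.1116 [-0.8 -0.1 15.7] [-0.07  0.2   0.07]
19.45 -4 -4.0 z 0.1116 [-1.9  0.4 16. ] [-0.04  0.33  0.08]
0.109
```

```bash
python3 - <<'E'
from workcell import *
from h import *
b=np.load('b.npy')
def F(n=4):
    a=[];t=[]
    for _ in range(n): a.append(read_force()); t.append(read_wrist_torque()); wait(0.01)
    return np.mean(a,0)-b,np.mean(t,0)
C=np.array([.5680,-.152]); z=.1090
def tgt(phi,z): 
    o=R(phi)@np.array([0,-.0008,0]); return [C[0]-o[0],C[1]-o[1],z]
phi=-1.5
line_to(tgt(phi,z),0.05,R(phi))
for i in range(14):
    f,t=F()
    print(round(read_time(),2),'zt',round(z,4),'z',round(read_ee_pos()[2],4),f.round(1),t.round(2))
    if f[2]<0.8 : break
    z+=.0008 if f[2]>5 else .0004
    line_to(tgt(phi,z),0.03)
E
```

```text
19.73 zt 0.109 z 0.1116 [-1.1  0.4 15.5] [-0.05  0.22 -0.02]
20.02 zt 0.1098 z 0.1122 [-0.1  0.2 13.4] [-0.1   0.06  0.01]
20.3 zt 0.1106 z 0.1127 [ 0.3 -0.5 12.4] [-0.11 -0.08  0.  ]
20.58 zt 0.1114 z 0.1133 [ 1.1 -1.  10.4] [-0.16 -0.2   0.02]
20.87 zt 0.1122 z 0.1138 [ 1.7 -0.9  8.6] [-0.24 -0.34 -0.02]
21.15 zt 0.113 z 0.1144 [ 2.5 -1.   7.1] [-0.28 -0.48  0.  ]
21.43 zt 0.1138 z 0.1147 [ 2.1 -1.6  6.1] [-0.31 -0.49 -0.01]
21.72 zt 0.1146 z 0.1149 [ 2.4 -0.6  5.7] [-0.31 -0.46  0.  ]
22.0 zt 0.1154 z 0.1152 [ 1.7 -0.8  4.9] [-0.25 -0.3  -0.  ]
22.28 zt 0.1158 z 0.1153 [ 3.4 -1.8 -0.6] [-0.38 -0.55  0.01]
```

```bash
python3 - <<'E'
from workcell import *
from h import *
let_go()
print(read_time(),read_finger_gap(),read_force())
p=read_ee_pos(); line_to([p[0],p[1],0.23],0.12)
d=dict(pos=np.array(read_ee_pos()),rot=np.array(read_tcp_rot()));d['wrist']=snapshot('wrist');d['scene']=snapshot('scene');d['top']=snapshot('top')
pickle.dump(d,open('s4.pkl','wb'));print(read_time())
a=crop(d['wrist']['color'],200,300,140,240,4);b=crop(d['scene']['color'],180,280,110,210,4)
cv2.imwrite('pics/e4.png',np.hstack([a,b]));cv2.imwrite('pics/t4.png',d['top']['color'][:,:,::-1])
E
```

```text
23.3667 1.0001431629197692 [-0.03368248  1.00252021  0.18947079]
24.6167
```

View pics/e4.png

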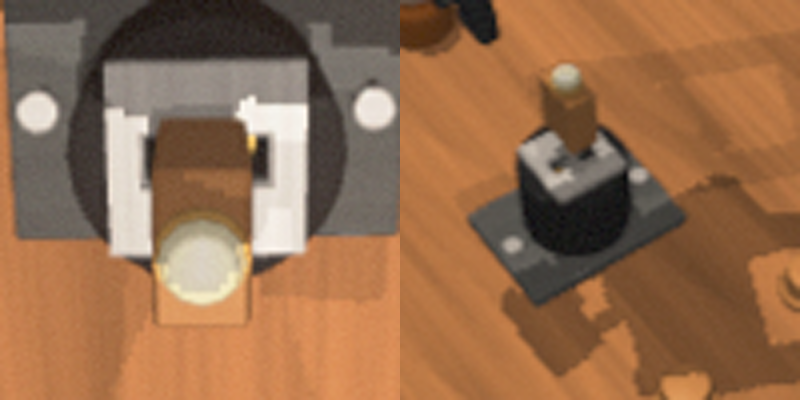

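View pics/t4.png

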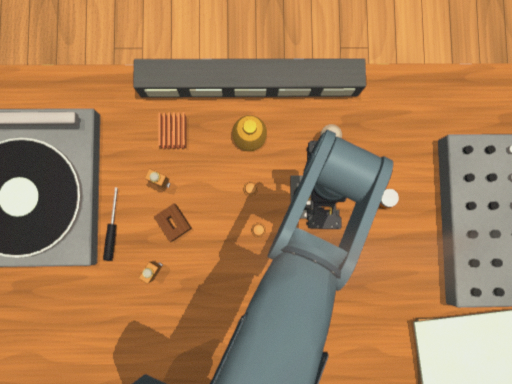

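```bash
python3 - <<'E'
from h import *
d=pickle.load(open('s4.pkl','rb'));w=d['wrist'];P=d['pos'];Q=d['rot']
T=np.array(w['tool_from_camera']);ax=-(Q@T[:3,2])
def g(x,y,h=None):
    u,v=200+(x+.5)/4-.5,140+(y+.5)/4-.5
    o,r=wray(w,P,Q,u,v)
    return onplane(o,r,h) if h else o+r*w['z_map'][int(round(v)),int(round(u))]/(r@ax)
print('top depth',g(170,195),g(235,195),g(170,300),g(235,305))
h=.136
A=[g(154,170,h),g(250,170,h),g(252,322,h),g(156,322,h)];A=np.array(A)[:,:2];e=np.roll(A,-1,0)-A
print(A.mean(0),np.linalg.norm(e,axis=1),np.degrees(np.arctan2(e[:,1],e[:,0])))
E
```

```text
top depth [ 0.56181842 -0.13971935  0.137215  ] [ 0.57440941 -0.13992566  0.1376026 ] [ 0.56107721 -0.16147653  0.1378563 ] [ 0.57402223 -0.16288357  0.13789627]
[ 0.56793297 -0.15123103] [0.01860067 0.03210312 0.01946311 0.03208875] [ -1.49853393 -89.9843154  178.4921536   88.47626803]
```

```bash
python3 - <<'E'
from workcell import *
finish_job(); print(read_time())
E
```

```text
the job is handed in; nothing more can be done
the job is handed in; nothing more can be done
```

The small lamp is in the bayonet socket, turned a quarter turn clockwise, and sits up in its lock. I let go and handed the job in at about 25 s.

- **Pick-up and insertion:** I took the lamp from the stand and lined its T-foot up over the slot with the wrist camera. Feeling down in small steps, I met the contact about 19 mm below the mouth. I pressed to about 15 N.
- **Turn:** I turned it clockwise at 13.6–16 N. The reaction rose slightly just past 90°, and I went to about 94° before easing back to 91.5°.
- **Lock:** Easing up, the lamp rose 3.7 mm. The vertical force then dropped from 4.9 N to about 0 while the spring was still about 1 mm compressed, so the groove is holding it. I did not pull on it or twist it back to test the lock.
- **After letting go:** The pictures show the lamp upright and turned across the slot, measuring 90–91.5°. The gripper was clear above it and all the other things I could see were unmoved. The arm hid part of the socket area from the top camera.

Two readings were less clean:
- **In-hand offset:** The lamp appeared 1–2 mm off-centre along its long side in the gripper. I corrected this with a second close look before inserting.
- **Final height:** The camera put the lamp about 1 mm higher than the touch readings did, which is about the camera's error. It therefore does not independently confirm the lock.

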